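# Assemble a plate stack in the alignment press and set its thumbscrew

## Robot

A 6-joint arm with a two-finger parallel gripper is mounted at the origin on a cart in front of the work surface, level with it; the furniture and walls round the work are solid. World frame = base frame: x ahead of the robot, y to its left, z up, the work surface at z = 0. Lengths are in m, angles in degrees, forces in N, time in s.
With the tool pointing down it reaches from about 0.35 to 0.85 m from the base axis. Payload 8.1 kg.
Tool frame: the origin (TCP) lies at the very end of the fingers, on their centre line; the grasp point (between the pads) lies 19 mm behind it (r.grip_point_offset is the z of the grasp point in the tool frame, in m); z points along the fingers, y is the line along which they close (so a half turn about z gives the same grasp; the last joint's range is limited). The gripper opens to 93 mm and grips with 3 to 60 N. Pads are 15 mm wide; open, the fingers measure 128 mm over their backs; the gripper's body (75 mm by 188 mm) begins 65 mm behind the grasp point.
Start: joints at [-78.747, 7.471, 85.268, -0, 87.261, -4.893], TCP at [0.167, -0.576, 0.219] pointing down, gripper open.
Joint ranges: [-169.43, 169.43], [-51.17, 129.36], [1.28, 143.12], [-76.62, 256.62], [0, 156.53], [-152.29, 152.29]. Speed limits (degrees/s): [136.94, 136.94, 159.86, 180, 180, 180].

## Interface

Orientations are given as a 3x3 rotation matrix whose columns are the frame's x, y, z axes.
In Python, from workcell import r gives the robot as it stands.
- The arm moves only by the tool step_hand, called after ">>>" as a command line: name --argument value ..., lists and objects as JSON in quotes. Schema: {"type":"object","properties":{"ticks":{"type":"array","items":{"type":"object","properties":{"d":{"type":"array","items":{"type":"number"},"minItems":3,"maxItems":3},"turn_vec":{"type":"array","items":{"type":"number"},"minItems":3,"maxItems":3},"aperture":{"type":"number"}},"additionalProperties":false,"required":["aperture"]},"minItems":1,"maxItems":12},"grip_force":{"type":"number"},"only":{"type":"string"},"quiet":{"type":"boolean"},"lines":{"type":"string"}},"required":["ticks"],"additionalProperties":false}. ticks is a list of rows, 1 to 12 of them, each an object with the fields d (a list: dx, dy, dz in normalised numbers (1 is 0.5 m)), turn_vec (a list: a rotation vector rx, ry, rz in shares of 120 degrees (1.0 is 120 degrees)), aperture (the opening from 0.0 (shut) to 1.0 (fully open)); a field left out counts as zero (the opening has to be given); each row is the pose to reach, as a shift and turn from the pose commanded when the call began, along the tool's axes at that moment; what a row does not reach only later rows make up. A row lasts 1/10 s, in which the tool goes at most 0.05 m and 8.59 degrees, less where a joint would pass 70% of its speed; a pose out of reach is approached as far as the arm can. The fingers move at their own pace and stop on an object; grip_force is the grip in N (left out, the last holds). Time passes only in rows, so rows that do not move let the fingers close. The tool returns the time, the measured TCP pose, the force, the opening and the grip force at its end. only (a regular expression) keeps the lines of the reply that match it, lines (a string "A,B") keeps lines A to B, and quiet returns only ok. Input that does not fit is refused with a message, and nothing moves.
- r.observe(): the state, without advancing time (a new reading comes with each control period).
- r.read_camera(name): name is "scene" or "top"; returns a dict with "frame" (400x640x3 uint8, red, green, blue), "intrinsics" (3x3 intrinsics, pixels), "view" (4x4, takes a point from world to camera coordinates). Camera axes: x right, y up, looking along -z (the intrinsics and any distortion apply to the point x, -y, -z); pixel columns grow to the right and rows downward; lengths in m; the calibration is good to about 2 mm. A picture is of the moment at which its call begins. There is no depth.
- r.sign_off(): hands the job in; it is judged then, once.
Trained networks look in a picture, given as the dict that the camera call returned (one of the last four; its "shot" number tells which), for a name from the list of things; names that differ only in an ending like _2 or _b are one class to them, and where a whole thing is asked for, a point or a joint stands for the part that bears it (a point fixed in the world has none). Each returns a list of dicts, best first, with "p" (0 to 1); they miss things now and then, are a little off and sometimes report something else, mostly with a low value. They report only what shows in the picture. A call takes as long as a camera call. They do not tell look-alikes from the thing itself.
- r.boxes_of(picture, name): "point" ([column, row] in pixels, amid what is visible of it).
- r.trace(picture, name): "region" (400x640 bool, what is visible of it) and "point" ([column, row] in pixels, amid what is visible of it).
The state is a dict: "clock": time; "joint_pos": joint angles; "joint_velocities": joint speeds; "joint_torque": joint torques, N m; "ee_pos": TCP position; "ee_rot": TCP orientation; "force": force on the tool from outside, world axes, zero at the start; "ft_torque": the same for the moment, N m; "finger_gap": opening from 0.0 (shut) to 1.0 (fully open); "gripper_force": force on a finger pad.
Only numpy, scipy, OpenCV 4.12 (cv2) and the standard library are available. Lean on these libraries where they do the work, as an engineer would, in place of code of your own. Each camera call takes 0.05 s, during which the arm holds its last target. There are 200 camera calls.

## Task

Lay the thin card separator squarely on the dark metal plate already lying in the alignment press, then stack the second metal plate on top of it. Then turn the press's wing thumbscrew clockwise (seen from above) until it seats, back it off a quarter turn, and finish still gripping its wing there. Leave the other things on the bench where they are.

Things in the scene. Friction and masses are not known exactly. Their poses are not given: they have to be found in the camera images.
- press: Fixed aluminium press, bed 92 x 186 mm, bed top z = 12 mm. Origin at bench height under the middle of the plate pocket; y along the pocket, x across. Plates lie with their length along y, either way round: lower plate underside at z = 12 mm, separator 24, upper plate 28 to 40. Thumbscrew axis at x = 0, y = -89 mm, on a housing 50 x 46 mm with its top at z = 44 mm
- fence (a point): Middle of the foot of the fixed end fence's inner face, on the bed at y = +40 mm of the press. Fence and jaw are 40 mm wide. Four steel side guides, 10 mm wide, at y = +-31 mm of the press, leave 50 mm across x for the 44 mm plates. Guides, fence and jaw are straight to z = 34 mm and flare outward to 44 mm; between the guides the sides are open for fingers
- jaw_face (a point): Middle of the foot of the sliding jaw's inner face, facing the fence. The thumbscrew moves it: y = -49.4 mm of the press plus 3 mm per rad, so -40.4 mm when seated. It pushes the 80 mm long stack up to the fence
- thumbscrew (a joint): Thumbscrew of the press, vertical axis, rad; grows as it turns clockwise seen from above (tightening). It seats on a hard stop at 3.0; starts 1.7 to 2.6 rad before that (more than one grasp); stays where it is left; needs about 0.06 N m to turn
- wing: Upright black grip blade on the thumbscrew, 36 mm long (x), 8 mm thick (y), 24 mm high; origin on the screw's axis at the blade's underside, 53 mm above the bench, z up. Grip it across its 8 mm from above with the tips at least 2 mm above its underside. It turns with the screw
- lower_plate: Dark anodised metal plate already lying loose in the press, 44 x 80 x 12 mm (x by y by z); origin at the centre of its underside, z up, y along its length
- separator: Thin brown card sheet, rigid, 20 g, lying on one station of the rest with its underside 16 mm above the bench, 44 x 80 x 4 mm (x by y by z); origin at the centre of its underside, z up, y along its length
- upper_plate: Second dark anodised metal plate, 100 g, lying on the other station of the rest with its underside 16 mm above the bench, 44 x 80 x 12 mm (x by y by z); origin at the centre of its underside, z up, y along its length
- rest: Fixed low aluminium rest, base 60 x 190 x 4 mm, with two blocks 24 x 60 mm (x by y), top at 16 mm, at y = +52 and -52 mm; sheet and plate lie on these along y and overhang the blocks by 10 mm at each long side, so fingers can reach past their edges. Which lies where changes. Origin at the centre of its underside
- lab_timer: Bystander, to be left where it stands: white round timer with a dial knob, 65 mm across, 44 mm high; origin at the centre of its underside
- vial_green: Bystander, to be left where it stands: small capped vial, 28 mm across, 48 mm high; origin at the centre of its underside
- objective_can: Bystander, to be left where it stands: white can with black cap, 36 mm across, 54 mm high; origin at the centre of its underside
- marker: Bystander, to be left where it stands: marker pen lying down, 17 x 135 x 16 mm; origin at the centre of its underside
- spare_eyepiece: Bystander, to be left where it stands: black eyepiece, 34 mm across, 44 mm high; origin at the centre of its underside
Things that resemble listed ones, but are neither listed nor needed, are in the scene too. Leave any pink look-alike of the lower_plate alone.

How it is judged (in metres and radians):
On the way, in this order (a step that is already met when the one before it is completed fails the run):
1. the separator lies flat and square on the lower plate in the pocket, let go (x of lower_plate in the frame of press between -0.0055 and 0.0055 m and y of lower_plate in the frame of press between -0.0095 and 0.0025 m and z of lower_plate in the frame of press between 0.01 and 0.014 m and angle between the y axis of each of lower_plate, separator and the y axis of press, either way round below 0.15 rad and angle between each of lower_plate, separator's own z axis and vertical below 0.06 rad and linear speed of each of lower_plate, separator below 0.02 m/s and x of separator in the frame of press between -0.0055 and 0.0055 m and y of separator in the frame of press between -0.0095 and 0.0025 m and z of separator in the frame of press between 0.022 and 0.026 m and contact force between the fingers and separator below 0.05 N), for 0.2 s.
2. the second plate lies flat and square on the separator, let go (x of lower_plate in the frame of press between -0.0055 and 0.0055 m and y of lower_plate in the frame of press between -0.0095 and 0.0025 m and z of lower_plate in the frame of press between 0.01 and 0.014 m and angle between the y axis of each of lower_plate, separator, upper_plate and the y axis of press, either way round below 0.15 rad and angle between each of lower_plate, separator, upper_plate's own z axis and vertical below 0.06 rad and linear speed of each of lower_plate, separator, upper_plate below 0.02 m/s and x of separator in the frame of press between -0.0055 and 0.0055 m and y of separator in the frame of press between -0.0095 and 0.0025 m and z of separator in the frame of press between 0.022 and 0.026 m and x of upper_plate in the frame of press between -0.0055 and 0.0055 m and y of upper_plate in the frame of press between -0.0095 and 0.0025 m and z of upper_plate in the frame of press between 0.026 and 0.03 m and contact force between the fingers and upper_plate below 0.05 N), for 0.2 s.
3. the thumbscrew is seated on its stop, the stack in place (value of joint thumbscrew above 2.93 rad and x of lower_plate in the frame of press between -0.0055 and 0.0055 m and y of lower_plate in the frame of press between -0.0095 and 0.0025 m and z of lower_plate in the frame of press between 0.01 and 0.014 m and angle between the y axis of each of lower_plate, separator, upper_plate and the y axis of press, either way round below 0.15 rad and angle between each of lower_plate, separator, upper_plate's own z axis and vertical below 0.06 rad and linear speed of each of lower_plate, separator, upper_plate below 0.02 m/s and x of separator in the frame of press between -0.0055 and 0.0055 m and y of separator in the frame of press between -0.0095 and 0.0025 m and z of separator in the frame of press between 0.022 and 0.026 m and x of upper_plate in the frame of press between -0.0055 and 0.0055 m and y of upper_plate in the frame of press between -0.0095 and 0.0025 m and z of upper_plate in the frame of press between 0.026 and 0.03 m), for 0.1 s.
At the end, for the whole second after the job is handed in: Thumbscrew, once seated (within 0.07 rad), backed off 1.57 +-0.26 rad, still, wing gripped (over 1 N). Lower plate, separator, upper plate stacked in the pocket: 5.5 mm across, 2.5 mm to the fence side, 9.5 mm to the jaw side, 2 mm in height, 0.06 rad flat, 0.15 rad square (value of joint thumbscrew between 1.169 and 1.689 rad and velocity of joint thumbscrew between -0.05 and 0.05 rad/s and contact force between the fingers and wing above 1 N and x of lower_plate in the frame of press between -0.0055 and 0.0055 m and y of lower_plate in the frame of press between -0.0095 and 0.0025 m and z of lower_plate in the frame of press between 0.01 and 0.014 m and angle between the y axis of each of lower_plate, separator, upper_plate and the y axis of press, either way round below 0.15 rad and angle between each of lower_plate, separator, upper_plate's own z axis and vertical below 0.06 rad and linear speed of each of lower_plate, separator, upper_plate below 0.02 m/s and x of separator in the frame of press between -0.0055 and 0.0055 m and y of separator in the frame of press between -0.0095 and 0.0025 m and z of separator in the frame of press between 0.022 and 0.026 m and x of upper_plate in the frame of press between -0.0055 and 0.0055 m and y of upper_plate in the frame of press between -0.0095 and 0.0025 m and z of upper_plate in the frame of press between 0.026 and 0.03 m); the arm keeps its last pose, push and grip.
It fails at once if a bystander is pushed out of its place (20 mm) (distance of any of lab_timer, vial_green, objective_can, marker, spare_eyepiece from where it was at the start of the episode above 0.02 m).
It also fails if it takes over 72 s, if anything falls off the work surface, if the arm or the gripper's body presses on something with over 40 N, if the wrist force passes 120 N, or if a joint passes its speed limit or range.

## Working session

There is one attempt and no reset: what is moved stays moved. The work goes in short steps, Python scripts to look and compute and a tool call to move; the robot and the scene stay as the last step left them, time stands still between calls to the robot, and variables do not carry over. Pictures are saved under pics/ and viewed, at most 10 in all, crops included, and the job is handed in when it is done.

```bash
mkdir -p pics; ls; cat > h.py <<'E'
import numpy as np, cv2
from workcell import r
def uv(P,pic):
    P=np.atleast_2d(P); c=(pic["view"]@np.c_[P,np.ones(len(P))].T)[:3]
    q=pic["intrinsics"]@np.array([c[0],-c[1],-c[2]]); return (q[:2]/q[2]).T
def ray(p,pic,z):
    d=np.linalg.inv(pic["intrinsics"])@[p[0],p[1],1]; d=np.array([d[0],-d[1],-d[2]])
    R=pic["view"][:3,:3];t=pic["view"][:3,3]; o=-R.T@t; w=R.T@d
    return o+w*(z-o[2])/w[2]
def save(pic,name,box=None,s=1):
    f=pic["frame"]
    if box: f=f[box[1]:box[3],box[0]:box[2]]
    cv2.imwrite("pics/"+name,cv2.resize(f[:,:,::-1],None,fx=s,fy=s,interpolation=cv2.INTER_CUBIC))
E
python3 - <<'E'
from h import *
Z=dict(press=.012,wing=.077,lower_plate=.024,separator=.02,upper_plate=.028,rest=.004,lab_timer=.044,vial_green=.048,objective_can=.054,marker=.016,spare_eyepiece=.044)
for cam in("top","scene"):
    p=r.read_camera(cam); save(p,cam+"0.png"); 
    for n,z in Z.items():
        for d in r.trace(p,n)[:4]:
            m=d["region"].astype(np.uint8); rc=cv2.minAreaRect(cv2.findNonZero(m))
            print(cam,n,round(d["p"],2),np.round(d["point"],0),m.sum(),np.round(ray(rc[0],p,z),3),np.round(rc[1],0),round(rc[2]))
E
```

```text
pics
top press 0.61 [303. 196.] 1278 [0.542 0.118 0.012] [58. 28.] 10
top wing 0.55 [311. 199.] 38 [0.531 0.061 0.077] [5. 8.] 45
top lower_plate 0.78 [286. 196.] 324 [0.547 0.149 0.024] [25. 14.] 13
top lower_plate 0.74 [396. 153.] 91 [ 0.685 -0.205  0.024] [10. 10.] 45
top lower_plate 0.73 [220. 262.] 353 [0.331 0.354 0.024] [25. 14.] 74
top lower_plate 0.57 [306. 243.] 326 [0.391 0.084 0.024] [25. 14.] 16
top separator 0.73 [383. 200.] 381 [ 0.531 -0.166  0.02 ] [15. 26.] 81
top separator 0.62 [314. 201.] 22 [0.531 0.066 0.02 ] [3. 7.] 45
top upper_plate 0.53 [411. 194.] 360 [ 0.548 -0.258  0.028] [14. 25.] 82
top rest 0.97 [398. 197.] 163 [ 0.544 -0.196  0.004] [47. 17.] 17
top lab_timer 0.64 [324. 143.] 336 [0.711 0.021 0.044] [20. 19.] 90
top lab_timer 0.23 [396. 151.] 92 [ 0.682 -0.202  0.044] [10. 10.] 45
top vial_green 0.45 [289. 150.] 68 [0.687 0.135 0.048] [9. 8.] 45
top objective_can 0.65 [369. 154.] 115 [ 0.677 -0.116  0.054] [11. 12.] 45
top marker 0.5 [240. 231.] 202 [0.429 0.304 0.016] [ 6. 41.] 90
top spare_eyepiece 0.66 [322. 140.] 332 [0.71  0.021 0.044] [19. 19.] 90
scene press 0.79 [315. 240.] 1413 [0.542 0.121 0.012] [32. 65.] 53
scene lower_plate 0.86 [299. 247.] 282 [0.54  0.149 0.024] [14. 25.] 58
scene lower_plate 0.78 [228. 227.] 352 [0.769 0.199 0.024] [24. 16.] 59
scene lower_plate 0.77 [363. 261.] 453 [0.378 0.099 0.024] [18. 28.] 51
scene lower_plate 0.77 [321. 344.] 702 [0.319 0.367 0.024] [36. 21.] 18
scene separator 0.79 [365. 190.] 241 [ 0.526 -0.162  0.02 ] [14. 19.] 27
scene rest 0.66 [371. 193.] 244 [ 0.528 -0.201  0.004] [17. 44.] 38
scene lab_timer 0.68 [279. 196.] 345 [0.686 0.043 0.044] [18. 21.] 90
scene objective_can 0.55 [311. 177.] 193 [ 0.656 -0.089  0.054] [19. 11.] 90
scene marker 0.71 [302. 307.] 294 [0.423 0.31  0.016] [ 7. 50.] 40
scene spare_eyepiece 0.42 [323. 222.] 55 [0.539 0.045 0.044] [13.  5.] 90
```

```bash
python3 - <<'E'
from h import *
p=r.read_camera("top"); save(p,"topc.png",(210,120,450,280),3.3)
p=r.read_camera("scene"); save(p,"scenec.png",(220,150,440,290),3.6)
E
```

```text
(no output)
```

View pics/topc.png

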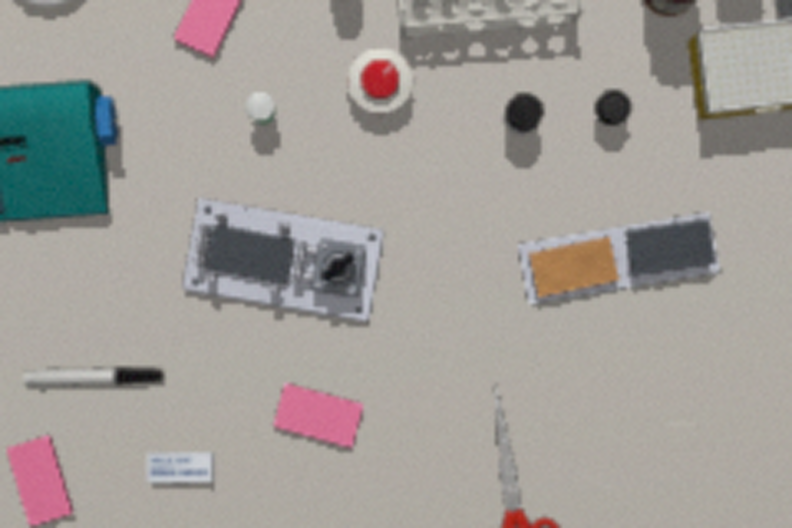

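View pics/scenec.png

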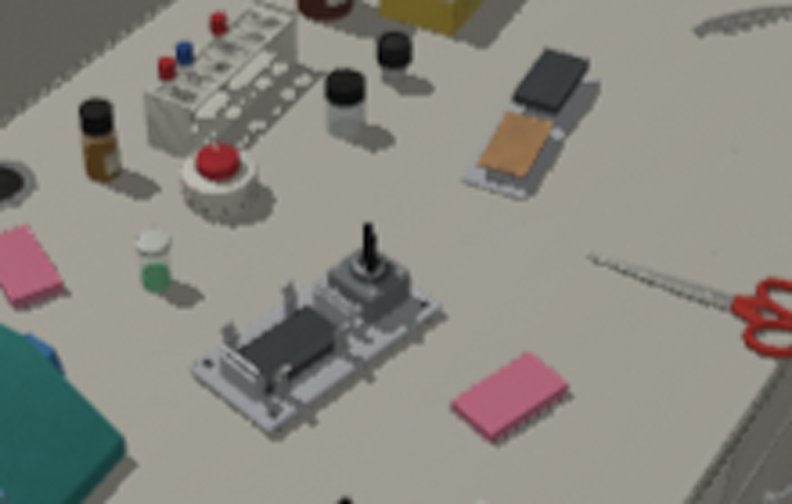

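The dark plates are in the press at (286,196), which fits `lower_plate`, and on the rest at (411,194), which fits `upper_plate`. The brown card on the rest at (383,200) is the separator. The pink slabs at (306,243), (220,262) and (272,125) are look-alikes, so I leave them alone. The crops confirm this. Next I fit the poses precisely.

```bash
cat > fit.py <<'E'
from h import *
from scipy.optimize import minimize
S=8
def box(lx,ly,z0,z1,cx=0,cy=0):
    return np.array([[cx+a*lx/2,cy+b*ly/2,z] for a in(-1,1) for b in(-1,1) for z in(z0,z1)])
def render(boxes,q,pic):
    c,s=np.cos(q[2]),np.sin(q[2]); m=np.zeros((400*S,640*S),np.uint8)
    for b in boxes:
        P=b.copy(); P[:,0]=q[0]+c*b[:,0]-s*b[:,1]; P[:,1]=q[1]+s*b[:,0]+c*b[:,1]
        h=cv2.convexHull(np.float32((uv(P,pic)+.5)*S)); cv2.fillConvexPoly(m,np.int32(np.round(h*16)),255,shift=4)
    return cv2.resize(m,(640,400),interpolation=cv2.INTER_AREA)/255.
def fit(boxes,q0,obs):
    f=lambda q:sum(((render(boxes,q,p)-m)**2).sum() for p,m in obs)
    sx=np.array(q0)+np.array([[0,0,0],[.008,0,0],[0,.008,0],[0,0,.1]])
    o=minimize(f,q0,method="Nelder-Mead",options=dict(initial_simplex=sx,maxiter=90,xatol=1e-4,fatol=.05)); return o.x,o.fun
def near(pic,name,xyz,tol=25):
    t=uv(xyz,pic)[0]; L=[d for d in r.trace(pic,name) if np.hypot(*(np.array(d["point"])-t))<tol]
    return L[0]["region"].astype(np.float32) if L else None
PLATE=lambda z0,h:[box(.044,.08,z0,z0+h)]
PRESS=[box(.092,.186,0,.012),box(.05,.046,.012,.044,0,-.089)]
E
python3 - <<'E'
from fit import *
pics=[r.read_camera(c) for c in("top","scene")]
y=np.radians(10)
def go(lab,boxes,q0,names,z):
    obs=[]
    for p in pics:
        ms=[near(p,n,[q0[0],q0[1],z]) for n in names]; ms=[m for m in ms if m is not None]
        if ms:
            m=np.clip(sum(ms),0,1)
            if len(names)>1: m=cv2.morphologyEx(m,cv2.MORPH_CLOSE,np.ones((5,5)))
            obs.append((p,m))
    for o in [[a] for a in obs]+([obs] if len(obs)>1 else []):
        x,f=fit(boxes,q0,o); print(lab,len(o),np.round(x[:2],4),round(np.degrees(x[2]),1),round(f,1),sum(m.sum() for _,m in o))
yp=np.radians(-10+0)
go("press",PRESS,[.542,.118,-yp*-1],["press","lower_plate","wing","thumbscrew","jaw_face"],.012)
go("lower",PLATE(.012,.012),[.547,.149,yp],["lower_plate"],.024)
go("sep",PLATE(.016,.004),[.531,-.166,y],["separator"],.02)
go("upper",PLATE(.016,.012),[.548,-.258,y],["upper_plate"],.028)
go("rest",[box(.06,.19,0,.004),box(.044,.08,.016,.02,0,.052),box(.044,.08,.016,.028,0,-.052)],[.54,-.21,y],["rest","separator","upper_plate"],.01)
p=pics[0]; print("campos",-p["view"][:3,:3].T@p["view"][:3,3]); 
g=p["frame"].astype(int).sum(2); c=uv([.531,.061,.06],p)[0]; print(c); print(g[192:208,302:322])
E
```

```text
press 1 [0.5424 0.1185] -10.1 114.0 1634.0
press 1 [0.5414 0.1142] -10.4 307.1 1765.0
press 2 [0.542  0.1178] -10.2 433.8 3399.0
lower 1 [0.5474 0.1494] -14.2 51.0 287.0
lower 1 [0.5436 0.1448] -12.3 67.4 404.0
lower 2 [0.545  0.1479] -12.6 127.5 691.0
sep 1 [ 0.5313 -0.1646] 11.6 13.0 341.0
sep 1 [ 0.5276 -0.1646] 12.2 7.2 245.0
sep 2 [ 0.5301 -0.1646] 11.5 41.4 586.0
upper 1 [ 0.5488 -0.2583] 7.6 13.0 347.0
upper 1 [ 0.5457 -0.2593] 10.0 28.5 220.0
upper 2 [ 0.5482 -0.2585] 7.7 51.9 567.0
rest 1 [ 0.539 -0.209] 8.5 60.2 1070.0
rest 1 [ 0.535  -0.2091] 8.7 50.4 756.0
rest 2 [ 0.5375 -0.2092] 8.4 149.3 1826.0
campos [0.46324049 0.01413259 1.6248833 ]
[312.31655053 200.58823444]
[[559 572 568 571 555 475 450 471 477 540 550 553 564 565 558 572 572 568
  561 459]
 [433 544 576 559 508 425 406 377 378 401 413 421 438 468 480 546 554 558
  554 555]
 [377 474 522 511 415 429 458 387 357 358 359 347 355 363 380 399 430 419
  469 557]
 [335 495 546 534 404 377 342 350 351 340 340 349 349 340 351 364 415 400
  427 549]
 [313 387 426 426 364 361 348 341 308 294 299 280 312 257 274 351 436 382
[... 247 characters left out ...]
 354 313
  343 530]
 [342 399 490 380 354 329 341 262 143  94  84  89  75 175 187 247 340 304
  344 533]
 [368 501 532 408 363 311 297 195  97  76  58  80 123 192 206 225 324 279
  363 543]
 [392 500 475 382 355 250 167 116  62  58  54  87 154 220 192 224 308 277
  370 546]
 [509 538 464 365 347 203 110  66  73 113 133 162 197 228 192 227 301 269
  378 548]
 [405 432 389 355 354 243 142 102 166 232 247 242 217 186 204 245 303 286
  389 559]
 [360 336 319 378 414 352 320 222 193 178 180 188 194 226 242 254 306 308
  384 552]
 [357 350 332 404 443 371 293 230 230 197 220 229 227 252 338 344 302 326
  402 550]
 [376 378 334 319 329 312 261 235 227 236 236 231 255 335 405 401 309 369
  525 573]]
```

```bash
python3 - <<'E'
from fit import *
pics=[r.read_camera(c) for c in("top","scene")]
# wing fit
def soft(p):
    g=p["frame"].astype(float).sum(2); m=np.clip((260-g)/170,0,1)
    c=uv([.53,.061,.065],p)[0]; w=np.zeros_like(m); cv2.circle(w,tuple(int(round(v)) for v in c),13,1,-1); return m*w
for k,o in (("top",pics[:1]),("sc",pics[1:]),("both",pics)):
    ob=[(p,np.float32(soft(p))) for p in o]
    best=min((fit([box(.036,.008,.053,.077)],[.53,.061,a],ob) for a in np.radians([-60,-30,0,30,60,90])),key=lambda t:t[1])
    print(k,np.round(best[0][:2],4),round(np.degrees(best[0][2]),1),best[1])
# rectified: press frame guess origin bed centre
q=[.542,.1178,np.radians(-10.2)]; c,s=np.cos(q[2]),np.sin(q[2])
out=[]
for p in pics:
  for z in(.012,.044):
    Y,X=np.meshgrid(np.arange(-105,106,.5)/1e3,np.arange(-55,56,.5)/1e3) # cols: press y ; rows press x
    P=np.c_[(q[0]+c*X-s*Y).ravel(),(q[1]+s*X+c*Y).ravel(),np.full(X.size,z)]
    m=np.float32(uv(P,p)).reshape(*X.shape,2); im=cv2.remap(p["frame"],m[...,0],m[...,1],cv2.INTER_CUBIC)
    im=cv2.resize(im,None,fx=.94,fy=1.2)
    for t in range(-100,101,10): cv2.line(im,(int((t+105)*1.88),0),(int((t+105)*1.88),10 if t%50 else 22),(255,0,0),1)
    out.append(im)
cv2.imwrite("pics/rect.png",np.vstack([np.hstack(out[:2]),np.hstack(out[2:])])[:,:,::-1])
E
```

```text
top [0.5305 0.0618] -51.6 7.382172234098406
sc [0.5248 0.0678] -53.3 16.69101143136012
both [0.5297 0.0618] 128.2 27.15838177432052
```

View pics/rect.png

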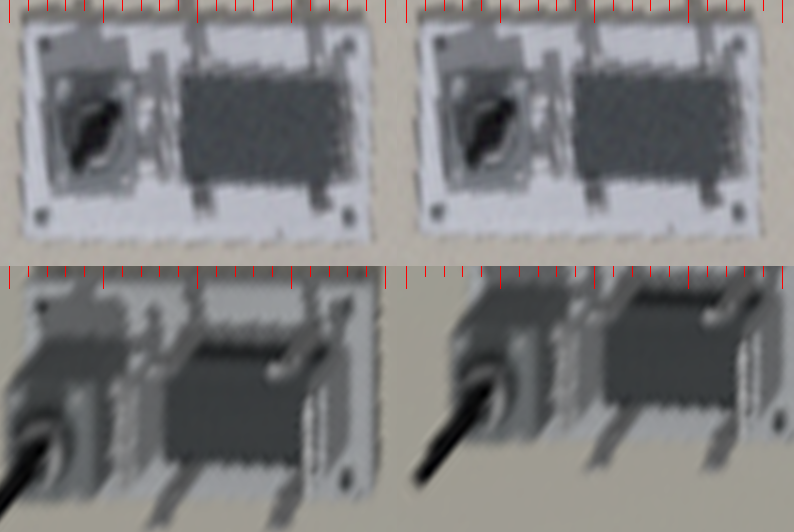

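```bash
cat > plan.py <<'E'
import sys; from h import *; from scipy.spatial.transform import Rotation as Ro
def plan(xyz,ydeg,Rp=None,pp=None):
    "tool down, tool y along world angle ydeg (mod 180)"
    o=r.observe(); R=np.array(o["ee_rot"]) if Rp is None else Rp; p=np.array(o["ee_pos"]) if pp is None else pp
    c=[]
    for a in(ydeg,ydeg+180):
        a=np.radians(a); y=np.array([np.cos(a),np.sin(a),0]); z=np.array([0,0,-1.]); T=np.c_[np.cross(y,z),y,z]
        c.append((T,Ro.from_matrix(R.T@T).as_rotvec(degrees=True)))
    c.sort(key=lambda t:np.linalg.norm(t[1]))
    for T,v in c: print("d",np.round(R.T@(np.array(xyz)-p),4),"rv",np.round(v,2))
    return c
if __name__=="__main__":
    o=r.observe(); print("clock",o["clock"],"q",np.round(o["joint_pos"],1),"p",np.round(o["ee_pos"],4),"F",np.round(o["force"],1),"yaw",round(np.degrees(np.arctan2(o["ee_rot"][1][1],o["ee_rot"][0][1])),1),"tilt",np.round(np.array(o["ee_rot"])[:2,2],4),"gap",o["finger_gap"],o["gripper_force"])
    a=list(map(float,sys.argv[1:])); plan(a[:3],a[3]) if a else 0
E
python3 plan.py .5298 -.1646 .09 10.5
```

```text
clock 2.6 q [-78.7   7.5  85.3   0.   87.3  -4.9] p [ 0.1669 -0.5763  0.2186] F [0.2 0.2 0.2] yaw -73.9 tilt [0. 0.] gap 1.0053056183381934 0.0
d [ 0.4631 -0.2946  0.1286] rv [  0.    -0.   -84.35]
d [ 0.4631 -0.2946  0.1286] rv [-0.   -0.   95.65]
```

Units first: shifts go in shares of 0.5 m and turns go in shares of 120 degrees. So 0.463 m is 0.926, 0.08 m is 0.16, -85.4 degrees is -0.7117.

>>> step_hand --ticks '[{"d":[0.926,-0.59,0.16],"turn_vec":[0,0,-0.7117],"aperture":0.75},{"d":[0.926,-0.59,0.16],"turn_vec":[0,0,-0.7117],"aperture":0.75},{"d":[0.926,-0.59,0.16],"turn_vec":[0,0,-0.7117],"aperture":0.75},{"d":[0.926,-0.59,0.16],"turn_vec":[0,0,-0.7117],"aperture":0.75},{"d":[0.926,-0.59,0.16],"turn_vec":[0,0,-0.7117],"aperture":0.75},{"d":[0.926,-0.59,0.16],"turn_vec":[0,0,-0.7117],"aperture":0.75},{"d":[0.926,-0.59,0.16],"turn_vec":[0,0,-0.7117],"aperture":0.75},{"d":[0.926,-0.59,0.16],"turn_vec":[0,0,-0.7117],"aperture":0.75},{"d":[0.926,-0.59,0.16],"turn_vec":[0,0,-0.7117],"aperture":0.75},{"d":[0.926,-0.59,0.16],"turn_vec":[0,0,-0.7117],"aperture":0.75},{"d":[0.926,-0.59,0.16],"turn_vec":[0,0,-0.7117],"aperture":0.75},{"d":[0.926,-0.59,0.16],"turn_vec":[0,0,-0.7117],"aperture":0.75}]' --grip_force 10

```text
clock: 3.8
ee_pos: [0.5318, -0.1595, 0.1376]
ee_rot: [[-0.205, 0.979, -0.0], [0.979, 0.205, 0.002], [0.002, 0.0, -1.0]]
force: [-0.3, -0.5, 0.8]
finger_gap: 0.748
gripper_force: 0.0
```

```bash
python3 plan.py .5298 -.1646 .0175 11.5
```

```text
clock 3.8 q [-22.1   3.6  98.    0.1  78.5 -33.9] p [ 0.5318 -0.1595  0.1376] F [-0.3 -0.5  0.8] yaw 11.8 tilt [-0.0001  0.0019] gap 0.7477084637098829 0.0
d [-0.0048 -0.003   0.1201] rv [ 0.02 -0.11  0.33]
d [-0.0048 -0.003   0.1201] rv [ 1.7000e-01  3.0000e-02 -1.7967e+02]
```

To row units: 0.08 m is 0.16, 0.05 m is 0.1.

>>> step_hand --ticks '[{"d":[0,0,0.1],"aperture":0.7},{"d":[0,0,0.16],"aperture":0.7},{"d":[0,0,0.16],"aperture":0.7},{"d":[0,0,0.16],"aperture":0.7}]'

```text
clock: 4.2
ee_pos: [0.5292, -0.1645, 0.059]
ee_rot: [[-0.2, 0.98, -0.001], [0.98, 0.2, 0.0], [0.001, -0.001, -1.0]]
force: [1.2, 0.1, 0.6]
finger_gap: 0.7
gripper_force: 0.0
```

```bash
python3 plan.py .5298 -.1646 .0175 11.5; python3 - <<'E'
from h import *
p=r.read_camera("scene"); a=p["frame"][150:240,330:430]; q=r.read_camera("top");b=q["frame"][160:250,340:440]
cv2.imwrite("pics/g1.png",cv2.resize(np.hstack([a,b])[:,:,::-1],None,fx=4,fy=4,interpolation=cv2.INTER_CUBIC))
E
```

```text
clock 4.2 q [-22.6   8.3 101.7  -0.   70.1 -34.1] p [ 0.5292 -0.1645  0.059 ] F [1.2 0.1 0.6] yaw 11.5 tilt [-0.0011  0.0003] gap 0.7001387651276098 0.0
d [-0.0003  0.0006  0.0415] rv [-0.06 -0.03  0.02]
d [-0.0003  0.0006  0.0415] rv [ 5.0000e-02 -9.0000e-02 -1.7998e+02]
```

View pics/g1.png

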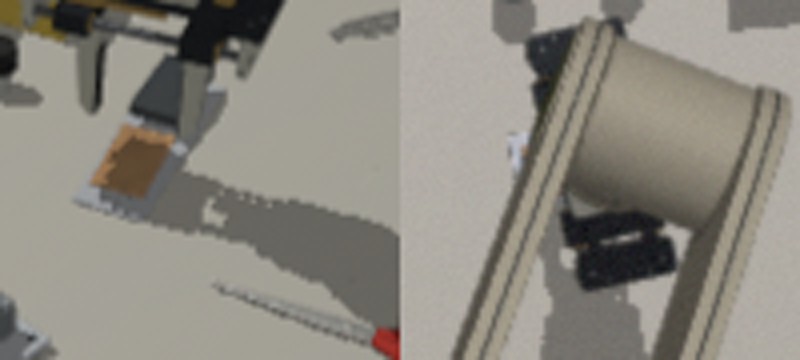

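The fingers straddle the brown sheet in the left crop (tips at about (90,105) and (193,140), sheet at (130,160)). The arm hides it from the top camera. I descend and grip.

To row units: 0.0415 m is 0.083, 0.03 m is 0.06.

>>> step_hand --ticks '[{"d":[0,0.0006,0.06],"aperture":0.7},{"d":[0,0.0006,0.083],"aperture":0.7},{"d":[0,0.0006,0.083],"aperture":0.7},{"d":[0,0.0006,0.083],"aperture":0.7},{"d":[0,0.0006,0.083],"aperture":0.4},{"d":[0,0.0006,0.083],"aperture":0.3},{"d":[0,0.0006,0.083],"aperture":0.3},{"d":[0,0.0006,0.083],"aperture":0.3},{"d":[0,0.0006,0.083],"aperture":0.3}]' --grip_force 12

```text
clock: 5.2
ee_pos: [0.5304, -0.1643, 0.0178]
ee_rot: [[-0.2, 0.98, 0.001], [0.98, 0.2, -0.0], [-0.001, 0.001, -1.0]]
force: [-1.4, -0.3, 4.9]
finger_gap: 0.47
gripper_force: 12.0
```

```bash
python3 plan.py .5455 .15 .10 -10.1
```

```text
clock 5.2 q [-22.5  11.5 102.8  -0.   65.6 -34.1] p [ 0.5304 -0.1643  0.0178] F [-1.4 -0.3  4.9] yaw 11.6 tilt [ 0.0009 -0.0004] gap 0.47047479921802066 11.99990764260292
d [ 0.3049  0.0778 -0.0823] rv [5.000e-02 2.000e-02 2.165e+01]
d [ 0.3049  0.0778 -0.0823] rv [-3.0000e-02  8.0000e-02 -1.5835e+02]
```

To row units: 0.305 m is 0.61, 0.2 m is 0.4, 21.65 degrees is 0.1804.

>>> step_hand --ticks '[{"d":[0,0,-0.04],"aperture":0.3},{"d":[0,0,-0.12],"aperture":0.3},{"d":[0,0,-0.2],"aperture":0.3},{"d":[0.2,0.051,-0.2],"turn_vec":[0,0,0.0583],"aperture":0.3},{"d":[0.4,0.102,-0.2],"turn_vec":[0,0,0.1167],"aperture":0.3},{"d":[0.61,0.1556,-0.2],"turn_vec":[0,0,0.1804],"aperture":0.3},{"d":[0.61,0.1556,-0.2],"turn_vec":[0,0,0.1804],"aperture":0.3},{"d":[0.61,0.1556,-0.2],"turn_vec":[0,0,0.1804],"aperture":0.3},{"d":[0.61,0.1556,-0.2],"turn_vec":[0,0,0.1804],"aperture":0.3},{"d":[0.61,0.1556,-0.2],"turn_vec":[0,0,0.1804],"aperture":0.3},{"d":[0.61,0.1556,-0.2],"turn_vec":[0,0,0.1804],"aperture":0.3}]'

```text
clock: 6.3
ee_pos: [0.5446, 0.1525, 0.1168]
ee_rot: [[0.172, 0.985, -0.001], [0.985, -0.172, 0.0], [0.0, -0.001, -1.0]]
force: [-0.5, -0.7, -0.5]
finger_gap: 0.466
gripper_force: 12.0
```

```bash
python3 plan.py .5455 .15 .060 -10.1
```

```text
clock 6.3 q [10.4  6.3 97.4  0.  76.4 20.3] p [0.5446 0.1525 0.1168] F [-0.5 -0.7 -0.5] yaw -9.9 tilt [-0.0005  0.0002] gap 0.4658362185465224 11.999258548021317
d [-0.0023  0.0014  0.0568] rv [-0.03 -0.    0.21]
d [-0.0023  0.0014  0.0568] rv [ 1.0000e-02 -5.0000e-02 -1.7979e+02]
```

To row units: 0.055 m is 0.11, 0.04 m is 0.08.

>>> step_hand --ticks '[{"d":[0,0,0.08],"aperture":0.3},{"d":[0,0,0.11],"aperture":0.3},{"d":[0,0,0.11],"aperture":0.3},{"d":[0,0,0.11],"aperture":0.3},{"d":[0,0,0.11],"aperture":0.3}]'

```text
clock: 6.8
ee_pos: [0.5462, 0.1497, 0.0637]
ee_rot: [[0.176, 0.984, 0.002], [0.984, -0.176, 0.0], [0.001, 0.002, -1.0]]
force: [-0.1, 0.1, 0.1]
finger_gap: 0.469
gripper_force: 12.0
```

```bash
python3 plan.py .5455 .15 .0258 -10.1; python3 - <<'E'
from fit import *
p=r.read_camera("scene"); save(p,"s2.png",(260,200,360,280),6)
L=r.trace(p,"separator"); print([ (d["p"],d["point"]) for d in L])
o=r.observe(); z=o["ee_pos"][2]-.0017
d=L[0]["region"].astype(np.float32); x,f=fit(PLATE(z,.004),[.5455,.15,np.radians(-10)],[(p,d)]); print(x[:2],np.degrees(x[2]),f,d.sum())
E
```

```text
clock 6.8 q [10.1  9.6 99.7 -0.  70.6 20.3] p [0.5462 0.1497 0.0637] F [-0.1  0.1  0.1] yaw -10.2 tilt [0.002  0.0003] gap 0.46872265705044003 11.998967081308365
d [ 0.0001 -0.0008  0.0379] rv [ 0.11 -0.04 -0.06]
d [ 0.0001 -0.0008  0.0379] rv [-6.0000e-02 -1.7000e-01  1.7994e+02]
[(0.61, [295.5, 235.8])]
[0.54539721 0.1476862 ] -3.8070419388129952 154.61456362937332 221.0
```

View pics/s2.png

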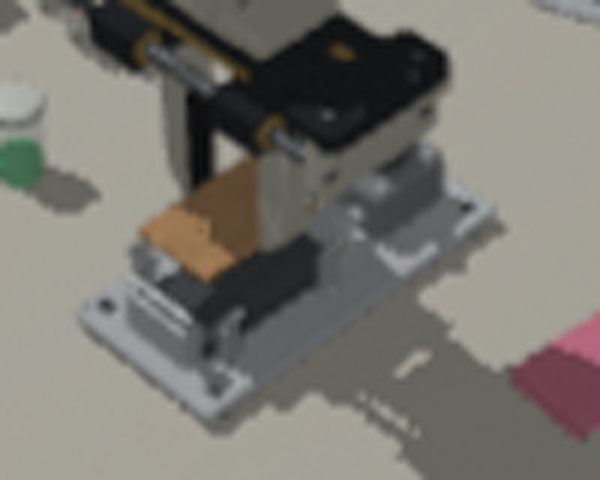

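The sheet is held level above the pocket. Its front edge, (140,230) to (210,280), is parallel to and above the fence at (150,300). I lower it.

To row units: 0.0374 m is 0.0748, 0.036 m is 0.072.

>>> step_hand --ticks '[{"d":[0,-0.0012,0.03],"aperture":0.3},{"d":[0,-0.0012,0.044],"aperture":0.3},{"d":[0,-0.0012,0.056],"aperture":0.3},{"d":[0,-0.0012,0.066],"aperture":0.3},{"d":[0,-0.0012,0.072],"aperture":0.3},{"d":[0,-0.0012,0.0748],"aperture":0.3},{"d":[0,-0.0012,0.0748],"aperture":0.3},{"d":[0,-0.0012,0.0748],"aperture":0.3}]'

```text
clock: 7.7
ee_pos: [0.5442, 0.1504, 0.0249]
ee_rot: [[0.175, 0.985, -0.001], [0.985, -0.175, -0.0], [-0.0, -0.001, -1.0]]
force: [-4.0, -0.9, 5.1]
finger_gap: 0.47
gripper_force: 12.0
```

```bash
python3 plan.py .5455 .15 .0258 -10.1
```

```text
clock 7.7 q [ 10.2  12.4 101.    0.   66.6  20.3] p [0.5442 0.1504 0.0249] F [-4.  -0.9  5.1] yaw -10.1 tilt [-0.0007 -0.0001] gap 0.46993395618250305 11.996507495641708
d [-0.0002  0.0014 -0.0009] rv [-0.04  0.01  0.  ]
d [-0.0002  0.0014 -0.0009] rv [-2.0e-02 -6.0e-02 -1.8e+02]
```

To row units: -0.25 m is -0.5, -0.2 m is -0.4.

>>> step_hand --ticks '[{"d":[0,0,-0.001],"aperture":0.6},{"d":[0,0,-0.001],"aperture":0.7},{"d":[0,0,-0.001],"aperture":0.7},{"d":[0,0,-0.001],"aperture":0.7},{"d":[0,0,-0.06],"aperture":0.7},{"d":[0,0,-0.15],"aperture":0.7},{"d":[-0.2,0,-0.2],"aperture":0.7},{"d":[-0.4,0,-0.2],"aperture":0.7},{"d":[-0.5,0,-0.2],"aperture":0.7},{"d":[-0.5,0,-0.2],"aperture":0.7}]'

```text
clock: 8.7
ee_pos: [0.5093, -0.0463, 0.1223]
ee_rot: [[0.175, 0.985, 0.001], [0.985, -0.175, -0.0], [-0.0, 0.001, -1.0]]
force: [1.4, -0.5, 0.1]
finger_gap: 0.699
gripper_force: 0.0
```

```bash
python3 plan.py .5473 -.2583 .08 7.6;  python3 - <<'E'
from fit import *
ps=[r.read_camera(c) for c in("top","scene")]
save(ps[1],"s3.png",(260,200,360,280),6)
for n,z,h,q in(("separator",.024,.004,[.547,.15,-.175]),("lower_plate",.012,.012,[.547,.15,-.175])):
  for i,p in enumerate(ps):
    m=near(p,n,[q[0],q[1],z],8)
    if m is not None and m.sum()>50: x,f=fit(PLATE(z,h),q,[(p,m)]); print(n,i,np.round(x[:2],4),np.degrees(x[2]),f,m.sum())
E
```

```text
clock 8.7 q [-10.9  -2.5 105.8  -0.   76.7  -0.9] p [ 0.5093 -0.0463  0.1223] F [ 1.4 -0.5  0.1] yaw -10.1 tilt [ 0.001  -0.0003] gap 0.6994462954455273 0.0
d [-0.2021  0.0744  0.0424] rv [ 6.000e-02  1.000e-02 -1.766e+01]
d [-0.2021  0.0744  0.0424] rv [ 2.0000e-02 -8.0000e-02  1.6234e+02]
separator 0 [0.545  0.1496] -10.650107167471814 10.526966551326414 337.0
separator 1 [0.5412 0.1456] -11.50296706118327 45.51018838908112 332.0
```

View pics/s3.png

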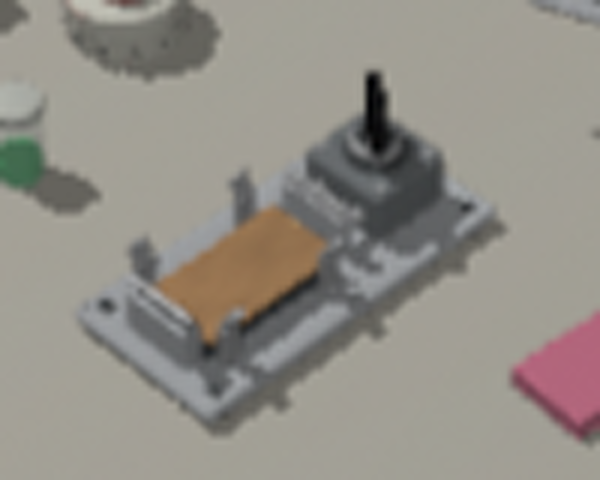

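The sheet now lies flat and square between the guides, centred at about (243,272) in the crop, with the fingers clear. Next is the upper plate.

To row units: -0.202 m is -0.404, -0.15 m is -0.3, -17.7 degrees is -0.1475.

>>> step_hand --ticks '[{"d":[-0.1,0.036,0.02],"turn_vec":[0,0,-0.05],"aperture":0.75},{"d":[-0.2,0.072,0.04],"turn_vec":[0,0,-0.1],"aperture":0.75},{"d":[-0.3,0.11,0.06],"turn_vec":[0,0,-0.1475],"aperture":0.75},{"d":[-0.404,0.1488,0.084],"turn_vec":[0,0,-0.1475],"aperture":0.75},{"d":[-0.404,0.1488,0.11],"turn_vec":[0,0,-0.1475],"aperture":0.75},{"d":[-0.404,0.1488,0.11],"turn_vec":[0,0,-0.1475],"aperture":0.75},{"d":[-0.404,0.1488,0.11],"turn_vec":[0,0,-0.1475],"aperture":0.75},{"d":[-0.404,0.1488,0.11],"turn_vec":[0,0,-0.1475],"aperture":0.75}]'

```text
clock: 9.8
ee_pos: [0.5483, -0.2547, 0.0672]
ee_rot: [[-0.134, 0.991, 0.0], [0.991, 0.134, 0.0], [0.0, 0.0, -1.0]]
force: [0.6, -0.2, 0.9]
finger_gap: 0.75
gripper_force: 0.0
```

```bash
python3 plan.py .5476 -.2581 .019 7.8
```

```text
clock 9.8 q [-29.8  15.   93.1   0.   71.9 -37.5] p [ 0.5483 -0.2547  0.0672] F [ 0.6 -0.2  0.9] yaw 7.7 tilt [0.0003 0.0003] gap 0.7502505109661928 0.0
d [-0.0032 -0.0011  0.0482] rv [ 0.02 -0.02 -0.07]
d [-0.0032 -0.0011  0.0482] rv [-2.0000e-02 -3.0000e-02  1.7993e+02]
```

To row units: 0.02 m is 0.04, -0.003 m is -0.006.

>>> step_hand --ticks '[{"d":[-0.006,-0.002,0.04],"aperture":0.75},{"d":[-0.006,-0.002,0.04],"aperture":0.75},{"d":[-0.006,-0.002,0.04],"aperture":0.75}]'

```text
clock: 10.1
ee_pos: [0.547, -0.2585, 0.0472]
ee_rot: [[-0.134, 0.991, -0.0], [0.991, 0.134, 0.0], [0.0, -0.0, -1.0]]
force: [-0.1, 0.0, 0.1]
finger_gap: 0.751
gripper_force: 0.0
```

```bash
python3 plan.py .5476 -.2581 .019 7.8
```

```text
clock 10.1 q [-30.2  16.4  93.6   0.   70.  -37.8] p [ 0.547  -0.2585  0.0472] F [-0.1  0.   0.1] yaw 7.7 tilt [-0.0003  0.0004] gap 0.7510292027043358 0.0
d [0.0003 0.0007 0.0282] rv [-0.02 -0.03 -0.12]
d [0.0003 0.0007 0.0282] rv [-4.0000e-02  3.0000e-02  1.7988e+02]
```

To row units: 0.0282 m is 0.0564, 0.02 m is 0.04.

>>> step_hand --ticks '[{"d":[0.0006,0.001,0.04],"aperture":0.75},{"d":[0.0006,0.001,0.0564],"aperture":0.75},{"d":[0.0006,0.001,0.0564],"aperture":0.75},{"d":[0.0006,0.001,0.0564],"aperture":0.45},{"d":[0.0006,0.001,0.0564],"aperture":0.3},{"d":[0.0006,0.001,0.0564],"aperture":0.3},{"d":[0.0006,0.001,0.0564],"aperture":0.3},{"d":[0.0006,0.001,0.0564],"aperture":0.3}]' --grip_force 20

```text
clock: 10.9
ee_pos: [0.5478, -0.2597, 0.0193]
ee_rot: [[-0.132, 0.991, 0.001], [0.991, 0.132, -0.0], [-0.001, 0.001, -1.0]]
force: [-0.7, 0.5, 2.3]
finger_gap: 0.469
gripper_force: 20.0
```

>>> step_hand --ticks '[{"d":[0,0,-0.04],"aperture":0.3},{"d":[0,0,-0.12],"aperture":0.3},{"d":[0,0,-0.2],"aperture":0.3},{"d":[0,0,-0.2],"aperture":0.3},{"d":[0,0,-0.2],"aperture":0.3}]'

```text
clock: 11.4
ee_pos: [0.5482, -0.2599, 0.1199]
ee_rot: [[-0.132, 0.991, 0.002], [0.991, 0.132, -0.001], [-0.002, 0.002, -1.0]]
force: [0.1, 0.6, -1.6]
finger_gap: 0.473
gripper_force: 20.0
```

```bash
python3 plan.py .545 .1498 .119 -10.2
```

```text
clock 11.4 q [-30.2  12.1  90.6  -0.   77.2 -37.8] p [ 0.5482 -0.2599  0.1199] F [ 0.1  0.6 -1.6] yaw 7.6 tilt [ 0.0024 -0.0014] gap 0.472717993321052 19.999457001686096
d [4.066e-01 5.100e-02 4.000e-04] rv [ 0.14  0.08 17.79]
d [4.066e-01 5.100e-02 4.000e-04] rv [-1.1000e-01  2.0000e-01 -1.6221e+02]
```

To row units: 0.405 m is 0.81, 0.35 m is 0.7, 17.8 degrees is 0.1483.

>>> step_hand --ticks '[{"d":[0.1,0.012,0],"turn_vec":[0,0,0.025],"aperture":0.3},{"d":[0.2,0.024,0],"turn_vec":[0,0,0.05],"aperture":0.3},{"d":[0.3,0.038,0],"turn_vec":[0,0,0.075],"aperture":0.3},{"d":[0.4,0.05,0],"turn_vec":[0,0,0.1],"aperture":0.3},{"d":[0.5,0.062,0],"turn_vec":[0,0,0.125],"aperture":0.3},{"d":[0.6,0.074,0],"turn_vec":[0,0,0.1483],"aperture":0.3},{"d":[0.7,0.086,0],"turn_vec":[0,0,0.1483],"aperture":0.3},{"d":[0.81,0.102,0],"turn_vec":[0,0,0.1483],"aperture":0.3},{"d":[0.81,0.102,0],"turn_vec":[0,0,0.1483],"aperture":0.3},{"d":[0.81,0.102,0],"turn_vec":[0,0,0.1483],"aperture":0.3},{"d":[0.81,0.102,0],"turn_vec":[0,0,0.1483],"aperture":0.3}]'

```text
clock: 12.5
ee_pos: [0.5435, 0.1477, 0.1171]
ee_rot: [[0.177, 0.984, -0.002], [0.984, -0.177, -0.001], [-0.002, -0.002, -1.0]]
force: [1.3, -0.3, -2.0]
finger_gap: 0.473
gripper_force: 20.0
```

>>> step_hand --ticks '[{"d":[0,0,0.06],"aperture":0.3},{"d":[0,0,0.1],"aperture":0.3},{"d":[0,0,0.1],"aperture":0.3},{"d":[0,0,0.1],"aperture":0.3}]'

```text
clock: 12.9
ee_pos: [0.5441, 0.1472, 0.0683]
ee_rot: [[0.179, 0.984, -0.001], [0.984, -0.179, -0.0], [-0.001, -0.001, -1.0]]
force: [-0.4, -0.3, -0.5]
finger_gap: 0.473
gripper_force: 20.0
```

```bash
python3 plan.py .545 .148 .0313 -10.2
```

```text
clock 12.9 q [ 9.9  9.  99.8 -0.  71.3 20.3] p [0.5441 0.1472 0.0683] F [-0.4 -0.3 -0.5] yaw -10.3 tilt [-0.0015 -0.0005] gap 0.4730103802842235 19.99945878982544
d [0.001  0.0008 0.037 ] rv [-0.08  0.04 -0.13]
d [0.001  0.0008 0.037 ] rv [6.0000e-02 1.2000e-01 1.7987e+02]
```

To row units: 0.0366 m is 0.0732, 0.0362 m is 0.0724.

>>> step_hand --ticks '[{"d":[0.002,0.0012,0.03],"aperture":0.3},{"d":[0.002,0.0012,0.044],"aperture":0.3},{"d":[0.002,0.0012,0.056],"aperture":0.3},{"d":[0.002,0.0012,0.066],"aperture":0.3},{"d":[0.002,0.0012,0.0724],"aperture":0.3},{"d":[0.002,0.0012,0.0732],"aperture":0.3},{"d":[0.002,0.0012,0.0732],"aperture":0.3}]'

```text
clock: 13.6
ee_pos: [0.5453, 0.1494, 0.0339]
ee_rot: [[0.177, 0.984, -0.0], [0.984, -0.177, -0.001], [-0.001, -0.0, -1.0]]
force: [-9.7, -4.1, 17.9]
finger_gap: 0.473
gripper_force: 20.0
```

```bash
python3 plan.py .545 .148 .0313 -10.2
```

```text
clock 13.6 q [ 10.2  11.7 100.7  -0.   67.6  20.4] p [0.5453 0.1494 0.0339] F [-9.7 -4.1 17.9] yaw -10.2 tilt [-0.0002 -0.0007] gap 0.4734287447764568 20.015847980976105
d [-0.0015 -0.      0.0026] rv [-0.    0.04  0.01]
d [-0.0015 -0.      0.0026] rv [-6.0000e-02 -0.0000e+00 -1.7999e+02]
```

The plate is touching a guide or the fence on the +x and +y side. I raise it a little, shift it and try again.

To row units: -0.004 m is -0.008, -0.002 m is -0.004.

>>> step_hand --ticks '[{"d":[0,0,-0.008],"aperture":0.3},{"d":[-0.004,-0.0036,-0.008],"aperture":0.3},{"d":[-0.004,-0.0036,-0.008],"aperture":0.3},{"d":[-0.004,-0.0036,-0.004],"aperture":0.3},{"d":[-0.004,-0.0036,-0.002],"aperture":0.3},{"d":[-0.004,-0.0036,0],"aperture":0.3},{"d":[-0.004,-0.0036,0],"aperture":0.3}]'

```text
clock: 14.3
ee_pos: [0.5437, 0.1483, 0.0324]
ee_rot: [[0.177, 0.984, 0.001], [0.984, -0.177, 0.0], [0.001, 0.001, -1.0]]
force: [2.3, 1.1, 4.2]
finger_gap: 0.471
gripper_force: 20.0
```

```bash
python3 plan.py .545 .148 .0313 -10.2
```

```text
clock 14.3 q [ 10.   11.5 101.1   0.   67.3  20.2] p [0.5437 0.1483 0.0324] F [2.3 1.1 4.2] yaw -10.2 tilt [0.0012 0.0005] gap 0.471490143363867 20.001648366451263
d [-0.0001  0.0014  0.0011] rv [ 0.07 -0.04 -0.  ]
d [-0.0001  0.0014  0.0011] rv [-6.0e-02 -1.0e-01  1.8e+02]
```

To row units: 0.001 m is 0.002, 0.0005 m is 0.001.

>>> step_hand --ticks '[{"d":[0,0,0.001],"aperture":0.3},{"d":[0,0,0.002],"aperture":0.3},{"d":[0,0,0.002],"aperture":0.3}]'

```text
clock: 14.6
ee_pos: [0.5437, 0.1484, 0.0315]
ee_rot: [[0.177, 0.984, 0.001], [0.984, -0.177, 0.001], [0.001, 0.001, -1.0]]
force: [1.8, 1.6, 4.8]
finger_gap: 0.471
gripper_force: 20.0
```

```bash
python3 - <<'E'
from fit import *
p=r.read_camera("scene"); save(p,"s4.png",(260,200,360,280),6)
E
```

```text
(no output)
```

View pics/s4.png

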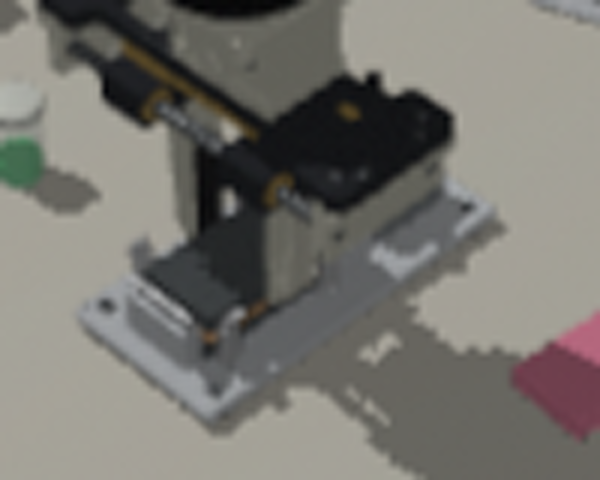

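The plate sits in the pocket, level on the sheet, with a sliver of brown showing under its edge at (210,335). I press down 0.7 mm more and release.

Units first: shifts go in shares of 0.5 m and turns go in shares of 120 degrees. So -0.15 m is -0.3, -0.02 m is -0.04.

>>> step_hand --ticks '[{"d":[0,0,0.001],"aperture":0.3},{"d":[0,0,0.0014],"aperture":0.3},{"aperture":0.55},{"aperture":0.62},{"aperture":0.62},{"d":[0,0,-0.04],"aperture":0.62},{"d":[0,0,-0.12],"aperture":0.62},{"d":[0,0,-0.2],"aperture":0.62},{"d":[-0.1,-0.06,-0.2],"aperture":0.62},{"d":[-0.2,-0.16,-0.2],"aperture":0.62},{"d":[-0.3,-0.26,-0.2],"aperture":0.62},{"d":[-0.3,-0.26,-0.2],"aperture":0.62}]'

```text
clock: 15.85
ee_pos: [0.3865, 0.0226, 0.1302]
ee_rot: [[0.177, 0.984, -0.001], [0.984, -0.177, -0.0], [-0.0, -0.001, -1.0]]
force: [-0.5, -0.9, 1.5]
finger_gap: 0.617
gripper_force: 0.0
```

```bash
python3 - <<'E'
from fit import *
ps=[r.read_camera(c) for c in("top","scene")]
a=ps[1]["frame"][205:265,270:340];b=ps[0]["frame"][165:225,260:330]
cv2.imwrite("pics/s5.png",cv2.resize(np.hstack([a,b])[:,:,::-1],None,fx=5.6,fy=5.6,interpolation=cv2.INTER_CUBIC))
for n,z,h,q in(("upper_plate",.028,.012,[.547,.15,-.175]),):
  for i,p in enumerate(ps):
    m=near(p,n,[q[0],q[1],z],8)
    if m is not None and m.sum()>50: x,f=fit(PLATE(z,h),q,[(p,m)]); print(n,i,np.round(x[:2],4),np.degrees(x[2]),f,m.sum())
def soft(p):
    g=p["frame"].astype(float).sum(2); m=np.clip((260-g)/170,0,1)
    c=uv([.53,.061,.065],p)[0]; w=np.zeros_like(m); cv2.circle(w,tuple(int(round(v)) for v in c),13,1,-1); return m*w
best=min((fit([box(.036,.008,.053,.077)],[.53,.061,a],[(ps[0],np.float32(soft(ps[0])))]) for a in np.radians([-60,-30,0,30,60,90])),key=lambda t:t[1]); print(best[0][:2],np.degrees(best[0][2]),best[1])
E
python3 plan.py .529 .0612 .10 38.4
```

```text
upper_plate 0 [0.5446 0.1501] -10.762800391891465 11.848135332564397 341.0
upper_plate 1 [0.542  0.1479] -7.4681286776977736 48.18472895040368 392.0
[0.53053778 0.06169946] -53.66236421801237 7.6395310522566735
clock 16.05 q [ -4.2 -24.4 123.2   0.   81.1   6.1] p [0.388  0.0229 0.131 ] F [-0.1  0.3 -0.2] yaw -10.3 tilt [ 0.0013 -0.    ] gap 0.6191845345096327 0.0
d [0.0629 0.1318 0.0312] rv [ 7.000e-02  2.000e-02 -4.871e+01]
d [0.0629 0.1318 0.0312] rv [ 2.0000e-02 -9.0000e-02  1.3129e+02]
```

View pics/s5.png

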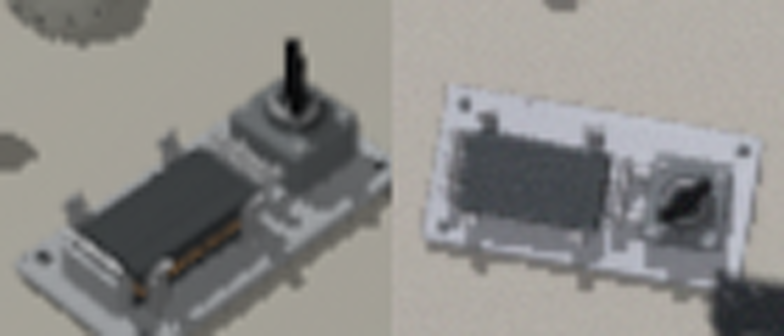

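The second plate lies level on the card: the brown line shows evenly under it at (205,245), and the plate spans (455–605,180) in the top view. The blade lies at about -52.5° in the world, which matches a screw angle of about 0.74 rad. That leaves 130° clockwise to the stop, and the last joint can do it in one grasp.

To row units: 0.132 m is 0.264, 0.09 m is 0.18, -47.8 degrees is -0.3983.

>>> step_hand --ticks '[{"d":[0.04,0.09,0],"turn_vec":[0,0,-0.0667],"aperture":0.4},{"d":[0.08,0.18,0],"turn_vec":[0,0,-0.1333],"aperture":0.4},{"d":[0.126,0.264,0],"turn_vec":[0,0,-0.2],"aperture":0.4},{"d":[0.126,0.264,0],"turn_vec":[0,0,-0.2667],"aperture":0.4},{"d":[0.126,0.264,0],"turn_vec":[0,0,-0.3333],"aperture":0.4},{"d":[0.126,0.264,0],"turn_vec":[0,0,-0.3983],"aperture":0.4},{"d":[0.126,0.264,0],"turn_vec":[0,0,-0.3983],"aperture":0.4},{"d":[0.126,0.264,0],"turn_vec":[0,0,-0.3983],"aperture":0.4},{"d":[0.126,0.264,0.06],"turn_vec":[0,0,-0.3983],"aperture":0.4},{"d":[0.126,0.264,0.06],"turn_vec":[0,0,-0.3983],"aperture":0.4},{"d":[0.126,0.264,0.06],"turn_vec":[0,0,-0.3983],"aperture":0.4}]' --grip_force 15

```text
clock: 17.15
ee_pos: [0.5289, 0.0622, 0.1006]
ee_rot: [[-0.609, 0.793, -0.002], [0.793, 0.609, 0.0], [0.001, -0.002, -1.0]]
force: [0.2, 0.5, -0.3]
finger_gap: 0.4
gripper_force: 0.0
```

```bash
python3 plan.py .5295 .0618 .0575 37.5
```

```text
clock 17.15 q [  1.2   2.3 103.4   0.   74.4 -36.3] p [0.5289 0.0622 0.1006] F [ 0.2  0.5 -0.3] yaw 37.5 tilt [-0.0021  0.    ] gap 0.40046835700501393 0.0
d [-0.0007  0.0003  0.0431] rv [-0.09 -0.07 -0.01]
d [-0.0007  0.0003  0.0431] rv [-1.2000e-01  1.5000e-01  1.7999e+02]
```

To row units: 0.043 m is 0.086, 0.03 m is 0.06.

>>> step_hand --ticks '[{"d":[-0.001,0.0006,0.06],"aperture":0.4},{"d":[-0.001,0.0006,0.086],"aperture":0.4},{"d":[-0.001,0.0006,0.086],"aperture":0.3},{"d":[-0.001,0.0006,0.086],"aperture":0.15},{"d":[-0.001,0.0006,0.086],"aperture":0},{"d":[-0.001,0.0006,0.086],"aperture":0},{"d":[-0.001,0.0006,0.086],"aperture":0},{"d":[-0.001,0.0006,0.086],"aperture":0}]' --grip_force 15

```text
clock: 17.95
ee_pos: [0.5317, 0.0623, 0.0594]
ee_rot: [[-0.61, 0.792, 0.003], [0.792, 0.61, 0.001], [-0.001, 0.003, -1.0]]
force: [5.2, 3.4, 3.0]
finger_gap: 0.086
gripper_force: 15.0
```

```bash
python3 plan.py .5295 .0618 .0575 37.5; python3 -c "
from workcell import r; print(r.observe()['ft_torque'])"
```

```text
clock 17.95 q [  1.2   5.2 105.    0.   69.6 -36.4] p [0.5317 0.0623 0.0594] F [5.2 3.4 3. ] yaw 37.6 tilt [0.0034 0.0007] gap 0.08583178787165202 14.998459964990616
d [ 0.001  -0.002   0.0018] rv [0.18 0.09 0.1 ]
d [ 0.001  -0.002   0.0018] rv [-1.300e-01  2.800e-01 -1.799e+02]
[ 0.5083545  -0.81388326  0.08259196]
```

To row units: 0.002 m is 0.004, 60 degrees is 0.5.

>>> step_hand --ticks '[{"d":[0,0.004,0],"aperture":0},{"d":[0,0.004,0],"turn_vec":[0,0,0.0583],"aperture":0},{"d":[0,0.004,0],"turn_vec":[0,0,0.1167],"aperture":0},{"d":[0,0.004,0],"turn_vec":[0,0,0.175],"aperture":0},{"d":[0,0.004,0],"turn_vec":[0,0,0.2333],"aperture":0},{"d":[0,0.004,0],"turn_vec":[0,0,0.2917],"aperture":0},{"d":[0,0.004,0],"turn_vec":[0,0,0.35],"aperture":0},{"d":[0,0.004,0],"turn_vec":[0,0,0.4083],"aperture":0},{"d":[0,0.004,0],"turn_vec":[0,0,0.4667],"aperture":0},{"d":[0,0.004,0],"turn_vec":[0,0,0.5],"aperture":0},{"d":[0,0.004,0],"turn_vec":[0,0,0.5],"aperture":0}]' --grip_force 20

```text
clock: 19.05
ee_pos: [0.5307, 0.0622, 0.0592]
ee_rot: [[0.384, 0.923, -0.002], [0.923, -0.384, -0.002], [-0.002, -0.002, -1.0]]
force: [-9.4, -2.9, 15.8]
finger_gap: 0.083
gripper_force: 20.0
```

```bash
python3 -c "
from workcell import r; print(r.observe()['ft_torque'],r.observe()['joint_pos'])"
```

```text
[-0.57874086  1.73823186 -0.06009378] [ 1.24579120e+00  5.40622955e+00  1.04790272e+02 -9.19824041e-02
  6.99445982e+01  2.38349306e+01]
```

To row units: -0.0015 m is -0.003, -0.001 m is -0.002, 60 degrees is 0.5.

>>> step_hand --ticks '[{"d":[-0.002,-0.002,-0.003],"aperture":0},{"d":[-0.002,-0.002,-0.003],"turn_vec":[0,0,0.0583],"aperture":0},{"d":[-0.002,-0.002,-0.003],"turn_vec":[0,0,0.1167],"aperture":0},{"d":[-0.002,-0.002,-0.003],"turn_vec":[0,0,0.175],"aperture":0},{"d":[-0.002,-0.002,-0.003],"turn_vec":[0,0,0.2333],"aperture":0},{"d":[-0.002,-0.002,-0.003],"turn_vec":[0,0,0.2917],"aperture":0},{"d":[-0.002,-0.002,-0.003],"turn_vec":[0,0,0.35],"aperture":0},{"d":[-0.002,-0.002,-0.003],"turn_vec":[0,0,0.4083],"aperture":0},{"d":[-0.002,-0.002,-0.003],"turn_vec":[0,0,0.4667],"aperture":0},{"d":[-0.002,-0.002,-0.003],"turn_vec":[0,0,0.5],"aperture":0},{"d":[-0.002,-0.002,-0.003],"turn_vec":[0,0,0.5],"aperture":0}]' --grip_force 20

```text
clock: 20.15
ee_pos: [0.53, 0.0629, 0.0594]
ee_rot: [[0.991, 0.131, -0.001], [0.131, -0.991, 0.001], [-0.001, -0.001, -1.0]]
force: [-0.2, 3.0, 0.1]
finger_gap: 0.084
gripper_force: 20.0
```

```bash
python3 -c "
from workcell import r; print(r.observe()['ft_torque'],r.observe()['joint_pos'])"
```

```text
[ 0.73145758  0.08186518 -0.02957627] [1.23951139e+00 5.19559341e+00 1.04998972e+02 4.06882584e-02
 6.98479747e+01 8.36799837e+01]
```

To row units: 12 degrees is 0.1.

>>> step_hand --ticks '[{"turn_vec":[0,0,0.025],"aperture":0},{"turn_vec":[0,0,0.05],"aperture":0},{"turn_vec":[0,0,0.0667],"aperture":0},{"turn_vec":[0,0,0.0833],"aperture":0},{"turn_vec":[0,0,0.0917],"aperture":0},{"turn_vec":[0,0,0.1],"aperture":0},{"turn_vec":[0,0,0.1],"aperture":0}]' --grip_force 30

```text
clock: 20.85
ee_pos: [0.53, 0.0631, 0.0594]
ee_rot: [[0.997, -0.075, -0.001], [-0.075, -0.997, 0.001], [-0.001, -0.001, -1.0]]
force: [-1.2, 4.1, 1.0]
finger_gap: 0.08
gripper_force: 30.2
```

```bash
python3 plan.py; python3 -c "
from workcell import r; print(r.observe()['ft_torque'])"
```

```text
clock 20.85 q [  1.3   5.2 105.    0.   69.8  95.5] p [0.53   0.0631 0.0594] F [-1.2  4.1  1. ] yaw -94.3 tilt [-0.0008  0.0007] gap 0.07982160232784902 30.193667113780975
[0.98058011 0.15643205 0.35424882]
```

To row units: 3 degrees is 0.025.

>>> step_hand --ticks '[{"turn_vec":[0,0,0.0167],"aperture":0},{"turn_vec":[0,0,0.025],"aperture":0},{"turn_vec":[0,0,0.025],"aperture":0},{"turn_vec":[0,0,0.025],"aperture":0}]' --grip_force 30

```text
clock: 21.25
ee_pos: [0.53, 0.0631, 0.0594]
ee_rot: [[0.992, -0.126, -0.001], [-0.126, -0.992, 0.001], [-0.001, -0.001, -1.0]]
force: [-1.8, 5.0, 0.5]
finger_gap: 0.088
gripper_force: 31.3
```

```bash
python3 plan.py; python3 - <<'E'
from fit import *
print(r.observe()['ft_torque'])
p=r.read_camera("scene"); save(p,"s6.png",(260,190,360,265),7)
E
```

```text
clock 21.25 q [  1.3   5.2 105.    0.   69.8  98.5] p [0.53   0.0631 0.0594] F [-1.8  5.   0.5] yaw -97.2 tilt [-0.0008  0.0007] gap 0.08836836102734293 31.338288278784603
[1.01278284 0.1881574  0.52487655]
```

View pics/s6.png

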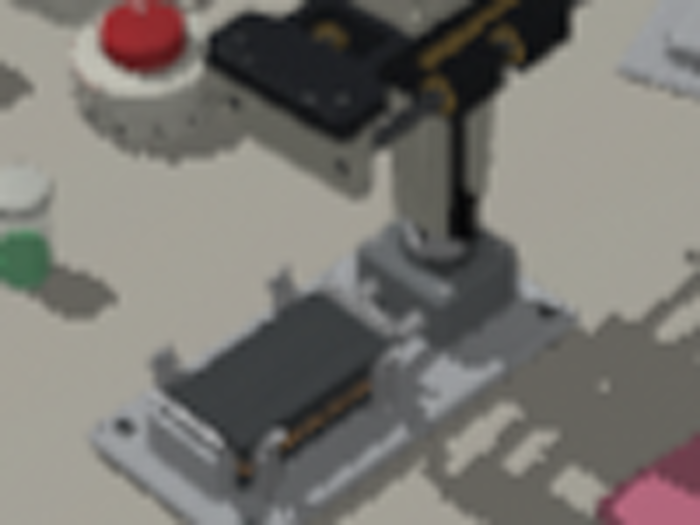

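The jaw has closed on the stack and the stack is still square, with its top at (280,370) in the crop. The torque about the tool rises steadily as I turn further, so the screw is seated. Now the quarter turn back, to tool yaw about -1°.

To row units: -92 degrees is -0.7667.

>>> step_hand --ticks '[{"turn_vec":[0,0,-0.05],"aperture":0},{"turn_vec":[0,0,-0.1167],"aperture":0},{"turn_vec":[0,0,-0.1833],"aperture":0},{"turn_vec":[0,0,-0.25],"aperture":0},{"turn_vec":[0,0,-0.3167],"aperture":0},{"turn_vec":[0,0,-0.3833],"aperture":0},{"turn_vec":[0,0,-0.45],"aperture":0},{"turn_vec":[0,0,-0.5167],"aperture":0},{"turn_vec":[0,0,-0.5833],"aperture":0},{"turn_vec":[0,0,-0.65],"aperture":0},{"turn_vec":[0,0,-0.7167],"aperture":0},{"turn_vec":[0,0,-0.7667],"aperture":0}]' --grip_force 25

```text
clock: 22.5
ee_pos: [0.5309, 0.0621, 0.0594]
ee_rot: [[0.087, 0.996, 0.001], [0.996, -0.087, -0.001], [-0.0, 0.001, -1.0]]
force: [3.9, 0.4, -3.0]
finger_gap: 0.083
gripper_force: 25.0
```

>>> step_hand --ticks '[{"turn_vec":[0,0,-0.025],"aperture":0},{"turn_vec":[0,0,-0.035],"aperture":0},{"turn_vec":[0,0,-0.035],"aperture":0},{"turn_vec":[0,0,-0.035],"aperture":0},{"turn_vec":[0,0,-0.035],"aperture":0},{"turn_vec":[0,0,-0.035],"aperture":0}]' --grip_force 25

```text
clock: 23.1
ee_pos: [0.531, 0.0621, 0.0594]
ee_rot: [[0.021, 1.0, 0.001], [1.0, -0.021, -0.001], [-0.001, 0.001, -1.0]]
force: [5.4, 0.2, -4.6]
finger_gap: 0.083
gripper_force: 25.0
```

```bash
python3 plan.py; python3 - <<'E'
from fit import *
print(r.observe()['ft_torque'])
p=r.read_camera("scene"); save(p,"s7.png",(260,190,360,265),7)
E
```

```text
clock 23.1 q [  1.2   5.2 105.   -0.   69.7   2.4] p [0.531  0.0621 0.0594] F [ 5.4  0.2 -4.6] yaw -1.2 tilt [ 0.0012 -0.0006] gap 0.08342779082828226 24.995619356632233
[ 0.01036416 -0.98496337  0.02574788]
```

View pics/s7.png

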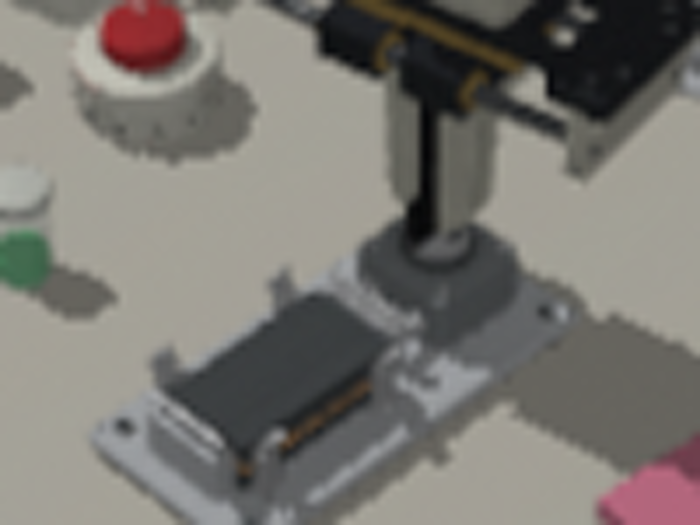

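The stack is still square in the pocket (crop (280,370)). The jaw has drawn back, and the fingers hold the blade at (425,180) with 25 N, not moving. I hand in.

```bash
python3 -c "
from workcell import r; print(r.sign_off())"
```

```text
the job is handed in; nothing more can be done
None
```

I stacked the separator and second plate squarely on the lower plate, seated the thumbscrew, backed it off about a quarter turn and handed in at about 23 s, still gripping its wing at 25 N; sign-off returned no verdict.

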